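# Lay out a clamping set-up on the drill plate

### The job

Set up the drill plate for clamping: lay the wooden packing block on the plate midway between the two studs with its length along the line from stud to stud, and lay the aluminium workpiece flat on top of it, centred and lengthwise. Stand the blue step block next to the stud with the red nut and the brass screw jack next to the stud with the green nut, each upright on the plate on the outer side of its stud (away from the wood), in line with the two studs and with a finger's width (about 15 mm) of gap to the stud. Leave the loose hex nut and the orange jar where they are.

Things in the scene. Friction and masses are not known exactly. Their poses are not given: they have to be found in the camera images.
- wood_block (a point): Loose light wooden packing block, 90 long (own x) x 50 wide (own y) x 36 mm high, about 0.11 kg; the point is its centre, 18 mm above its underside. Starts on the black rubber mat, which is 3 mm thick, with its top at z = 0.003 m.
- workpiece (a point): Loose bare aluminium plate with two dark holes in its top, 80 long (own x) x 44 wide (own y) x 16 mm thick, about 0.15 kg; the point is its centre, 8 mm above its underside. Starts flat on the mat.
- step_block (a point): Loose blue steel step block (a staircase of four 13 mm steps rising towards its own +x), foot 40 long (own x) x 32 wide (own y), 52 mm high, about 0.3 kg; two plain upright side faces 32 mm apart along own y. The point is over the middle of its foot, 26 mm above its underside; here the body is solid from 12 mm on the low side to 20 mm on the high side. Starts upright on the mat. Either way round is right when placed.
- screw_jack (a point): Loose brass screw jack, round: foot 40 mm across and 8 mm high, barrel 34 mm across up to 40 mm, top 22 mm across, 52 mm high in all, about 0.3 kg; the point is on its axis, 26 mm above its underside. Starts upright on the mat.
- setup_plate: Fixed grey iron set-up plate with three dark slots, 150 (own x) x 310 (own y) x 20 mm thick, on the bench; origin at the centre of its underside; the two studs stand on its own y axis. It lies left or right of the robot's centre line, the mat on the other side.
- plate_mid (a point): Centre of the set-up plate's top face (z = 0.020 m), midway between the two studs.
- red_stud: Fixed stud with a red round nut on top, 28 mm across at its widest and 58 mm high, standing on the set-up plate 72 mm from its middle along the plate's own y (either end). Origin at the centre of its foot on the plate's top. The middle of the step block belongs about 50 mm further out from this point.
- green_stud: The like stud with a green round nut, at the other end of the plate, 28 mm across, 58 mm high, 72 mm from the plate's middle. Origin at the centre of its foot on the plate's top. The axis of the screw jack belongs about 50 mm further out from this point.
- hex_nut (a point): Loose large steel hex nut, 36 mm across flats, 18 mm high, lying on the mat among the parts: not to be disturbed. The point is its centre.
- paste_jar (a point): Loose orange jar with a white cap, 44 mm across, 45 mm high, standing on the mat among the parts: not to be disturbed. The point is its centre, half-way up.
Mind the look-alikes: they are no part of the job. There is more than one size of the part that bears step_block; the job needs the smallest.

How it is judged (in metres and radians):
At the end, for the whole second after the job is handed in: Wood flat on the plate within 10 mm of midway, workpiece flat on it within 10 mm, both along the stud line within 0.15 rad; step block at the red and jack at the green stud, upright, outside, 39 to 63 mm between centres, within 12 mm of the line; all at rest (horizontal distance between wood_block and plate_mid below 0.01 m and angle between the x axis of wood_block and the y axis of setup_plate, either way round below 0.15 rad and z of wood_block in the frame of setup_plate between 0.033 and 0.043 m and angle between each of wood_block, workpiece, step_block, screw_jack's own z axis and vertical below 0.1 rad and horizontal distance between workpiece and wood_block below 0.01 m and angle between the x axis of workpiece and the x axis of wood_block, either way round below 0.15 rad and z of workpiece in the frame of setup_plate between 0.059 and 0.069 m and x of step_block in the frame of setup_plate between -0.012 and 0.012 m and horizontal distance between step_block and red_stud between 0.039 and 0.063 m and horizontal distance between step_block and green_stud above 0.17 m and z of step_block in the frame of setup_plate between 0.041 and 0.051 m and x of screw_jack in the frame of setup_plate between -0.012 and 0.012 m and horizontal distance between screw_jack and green_stud between 0.039 and 0.063 m and horizontal distance between screw_jack and red_stud above 0.17 m and z of screw_jack in the frame of setup_plate between 0.041 and 0.051 m and linear speed of each of wood, work, step, jack below 0.01 m/s); the robot touches nothing.
It fails at once if the hex nut or the orange jar is moved by more than 20 mm (distance of any of hex_nut, paste_jar from where it was at the start of the episode above 0.02 m).
It also fails if it takes over 109 s, if anything falls off the work surface, if the arm or the gripper's body presses on something with over 40 N, if the wrist force passes 120 N, or if a joint passes its speed limit or range.

### The arm

A 6-joint arm with a two-finger parallel gripper is mounted at the origin on the work surface. World frame = base frame: x ahead of the robot, y to its left, z up, the work surface at z = 0. Lengths are in m, angles in degrees, forces in N, time in s.
With the tool pointing down it reaches from about 0.4 to 0.825 m from the base axis. Payload 7 kg.
Tool frame: the origin (TCP) lies midway between the tips of the shut fingers; the grasp point (between the pads) lies 19 mm behind it; z points along the fingers, y is the line along which they close (so a half turn about z gives the same grasp; the last joint's range is limited). The gripper opens to 88 mm and grips with 3 to 60 N. Pads are 19 mm wide; open, the fingers measure 130 mm over their backs; the gripper's body (78 mm by 193 mm) begins 47 mm behind the grasp point.
Start: joints at [-57.863, 20.546, 0.682, 0, -70.136, -16.507], TCP at [0.182, -0.65, 0.227] pointing down, gripper open.
Joint ranges: [-176.03, 176.03], [-82.01, 121.73], [-58.28, 71.71], [-173.87, 95.51], [-174.79, -0.11], [-173.66, 173.66]. Speed limits (degrees/s): [136.94, 136.94, 172.46, 180, 180, 180].

### API

Orientations are given as a 3x3 rotation matrix whose columns are the frame's x, y, z axes.
In Python, from rig import robot gives the robot as it stands. Calls block until the motion is done:
- robot.goto(position, orientation): joint-space move of the TCP to a pose.
- robot.servo_line(position, ori=None, speed=0.15): straight line of the TCP; ori=None keeps the orientation; speed is the mean speed in m/s.
- robot.movej(angles): joint-space move.
- robot.move_gripper(opening): opening from 0.0 (shut) to 1.0 (fully open); the grip force is fixed at half the most; returns when the fingers have stopped.
- robot.dwell(seconds).
- robot.ik(position, orientation): joint angles nearest the present ones, or None.
- robot.grab_frame(name): name is "side" or "top" or "wrist"; returns (picture, depth): 480x640x3 uint8, red, green, blue; 480x640 float32, m along the optical axis (not along the pixel's ray), 0 where there is no reading.
- robot.camera_info(name): a dict with "vfov" (degrees; the focal length in pixels is half the picture's height over the tangent of half this angle, whatever the lens; pixels are square), "cx", "cy" (the principal point, pixels), "k1" (the pictures are not rectified: a ray, as slopes to the right and down, at radius r is drawn at 1 + k1 r^2 times it, then the intrinsics apply), "view" (4x4, takes a point from world to camera coordinates); the wrist camera has in their place "T_tool_cam" (4x4, takes a point from camera to tool coordinates, whose origin is the TCP and whose axes are the flange's). Camera axes: x right, y down, z forward; pixel columns grow to the right and rows downward; lengths in m; the calibration is good to about 2 mm. A picture is of the moment at which its call begins: read the wrist's pose just before it. camera_info takes no time and is no camera call.
A pose or a line that the arm cannot do raises robot.Unreachable and nothing moves.
- robot.job_done(): hands the job in; it is judged then, once.
Readings, each from a call of its own:
- robot.read_t(): time.
- robot.read_qpos(): joint angles.
- robot.read_qvel(): joint speeds.
- robot.read_effort(): joint torques, N m.
- robot.read_position(): TCP position.
- robot.read_tcp_rot(): TCP orientation.
- robot.read_force(): force on the tool from outside, world axes, zero at the start.
- robot.read_ft_torque(): the same for the moment, N m.
- robot.read_grip_width(): opening from 0.0 (shut) to 1.0 (fully open).
- robot.read_finger_force(): force on a finger pad.
Only numpy, scipy, OpenCV 4.12 (cv2) and the standard library are available. Lean on these libraries where they do the work, as an engineer would, in place of code of your own. Each camera call takes 0.05 s, during which the arm holds its last target. There are 200 camera calls.

## Working session

There is one attempt and no reset: what is moved stays moved. The work goes in short steps, each a Python script; the robot and the scene stay as the last script left them, time stands still between calls to the robot, and variables do not carry over. Pictures are saved under pics/ and viewed, at most 14 in all, crops included, and the job is handed in when it is done.

```bash
mkdir -p pics; ls
cat > h.py <<'E'
import numpy as np, cv2
from rig import robot
def save(n,img): cv2.imwrite(f'pics/{n}.png',img[:,:,::-1])
def cloud(name):
    """world xyz map 480x640x3 and picture"""
    i=robot.camera_info(name)
    if name=='wrist':
        T=np.eye(4);T[:3,:3]=robot.read_tcp_rot();T[:3,3]=robot.read_position()
        W=T@np.array(i['T_tool_cam'])
    else: W=np.linalg.inv(np.array(i['view']))
    img,d=robot.grab_frame(name)
    f=240/np.tan(np.radians(i['vfov'])/2)
    K=np.array([[f,0,i['cx']],[0,f,i['cy']],[0,0,1]])
    v,u=np.mgrid[:480,:640]
    p=cv2.undistortPoints(np.stack([u,v],-1).reshape(-1,1,2).astype(float),K,np.array([i['k1'],0,0,0,0.])).reshape(480,640,2)
    c=np.dstack([p*d[...,None],d])
    w=c@W[:3,:3].T+W[:3,3]; w[d==0]=np.nan
    return img,w
E
python3 - <<'E'
from h import *
for n in('top','side'):
    img,w=cloud(n); save(n+'0',img); np.save(n+'0.npy',w)
    print(n,w[::120,::160].round(3).tolist())
print(robot.read_t(),robot.camera_info('wrist'))
E
```

```text
pics
top [[[1.683, 1.369, -0.747], [1.671, 0.705, -0.751], [1.672, 0.062, -0.751], [1.688, -0.587, -0.755]], [[0.824, 0.812, -0.001], [0.822, 0.433, -0.001], [0.821, 0.067, 0.003], [0.828, -0.301, 0.0]], [[0.54, 0.777, -0.002], [0.542, 0.415, -0.001], [0.543, 0.066, 0.004], [0.543, -0.28, 0.016]], [[0.279, 0.747, -0.001], [0.285, 0.401, -0.0], [0.288, 0.065, 0.0], [0.288, -0.274, -0.001]]]
side [[[-0.066, 1.446, 0.178], [0.458, 1.454, 0.099], [1.432, 2.371, -0.268], [1.731, 1.266, 0.019]], [[0.217, -0.054, 0.448], [0.355, 0.741, -0.002], [0.755, 0.581, 0.001], [0.905, 0.146, 0.203]], [[0.157, -0.034, 0.307], [0.297, 0.259, 0.001], [0.59, 0.145, 0.004], [0.885, 0.039, 0.001]], [[0.067, -0.02, 0.102], [0.262, -0.019, 0.002], [0.491, -0.116, 0.021], [0.731, -0.192, -0.003]]]
0.1 {'vfov': 68.72471167597796, 'cx': 322.53081389929787, 'cy': 248.78142146343245, 'k1': -0.02754091950225753, 'T_tool_cam': array([[-5.07855387e-04, -9.68182149e-01, -2.50246017e-01,
         6.70733035e-02],
       [ 9.99999598e-01, -3.06607180e-04, -8.43184587e-04,
         1.51413000e-03],
       [ 7.39629039e-04, -2.50246345e-01,  9.68181915e-01,
        -1.59272743e-01],
       [ 0.00000000e+00,  0.00000000e+00,  0.00000000e+00,
         1.00000000e+00]])}
```

View pics/top0.png

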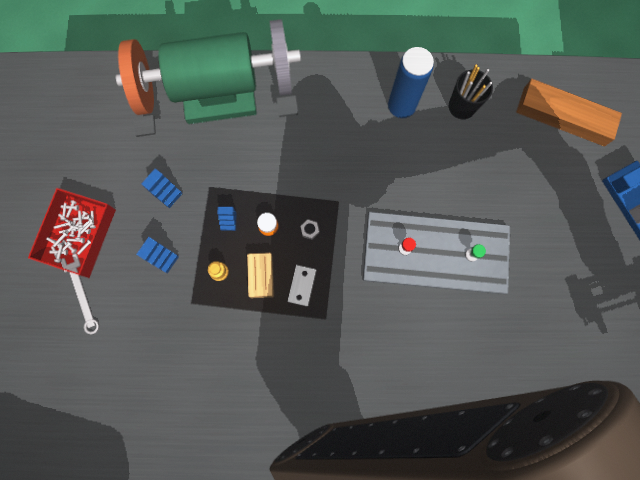

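View pics/side0.png

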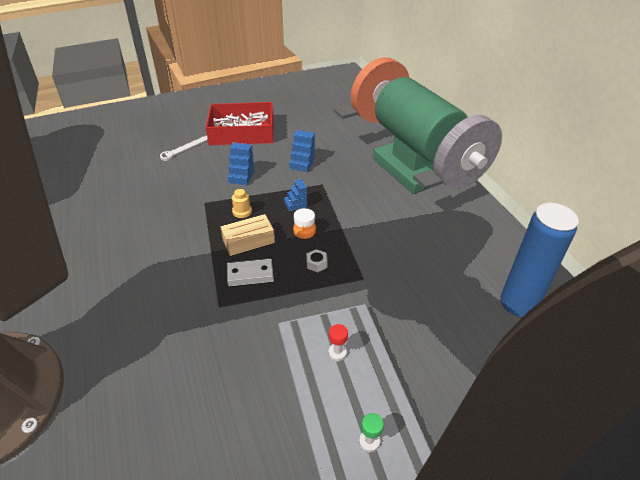

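The top view shows the mat holding the jack (218,270), wood (260,275), workpiece (302,286), small step block (226,217), jar (267,223) and nut (310,229). The plate carries the red stud (408,244) and green stud (479,251). The two larger blue step blocks off the mat, at about (160,187) and (157,255), are the look-alikes.

```bash
cat >> h.py <<'E'
def blobs(w,zlo,zhi,box,amin,cell=0.001):
    """rasterise points with zlo<z<zhi inside box (x0,x1,y0,y1); return rects (centre, size, long-axis angle, max z)"""
    x0,x1,y0,y1=box
    with np.errstate(invalid='ignore'):
        m=(w[...,2]>zlo)&(w[...,2]<zhi)&(w[...,0]>x0)&(w[...,0]<x1)&(w[...,1]>y0)&(w[...,1]<y1)
    n,lab,st,_=cv2.connectedComponentsWithStats(m.astype(np.uint8),connectivity=4)
    out=[]
    for k in range(1,n):
        if st[k,4]<amin: continue
        p=w[lab==k]
        (c,s,a)=cv2.minAreaRect((p[:,:2]*1000).astype(np.float32))
        if s[0]<s[1]: s=s[::-1]; a+=90
        a=(a+90)%180-90
        out.append((np.round(c,1),np.round(s,1),round(a,1),round(np.percentile(p[:,2],95)*1000,1),np.round(np.median(p[:,2])*1000,1),st[k,:2]+st[k,2:4]//2))
    return out
E
python3 - <<'E'
from h import *
w=np.load('top0.npy')
print(w[253,266],w[250,437],w[190,210],w[318,325])
print('mat');[print(*b) for b in blobs(w,.012,.1,(.35,.8,.05,.6),30)]
print('plate');[print(*b) for b in blobs(w,.012,.027,(.35,.8,-.45,.05),100)]
print('studs');[print(*b) for b in blobs(w,.06,.1,(.35,.8,-.45,.05),10)]
c=np.array([.55,.22,.42]);R=np.array([[1,0,0],[0,-1,0],[0,0,-1.]])
print(robot.read_tcp_rot().round(3).tolist())
for c in ([.5,.21,.3],[.5,.21,.25],[.5,-.16,.3]):
  for s in(1,-1):
    print(c,s,robot.ik(c,np.diag([s,-s,-1.])))
E
```

```text
[0.50798331 0.17911666 0.03773939] [ 0.519839   -0.18489175  0.01918299] [0.65502843 0.30994993 0.00142649] [ 0.3754272   0.05442881 -0.00173979]
mat
[648.2 407. ] [57.6 44.7] 51.5 73.5 51.9 [161 187]
[545.6 579. ] [161.7  83.9] -15.2 51.0 35.0 [ 89 235]
[583.  266.5] [40.2 32.8] 0.0 57.0 40.1 [226 218]
[566.1 576. ] [69.5 47.7] 0.3 34.9 27.9 [ 83 227]
[571.8 179.1] [41.1 40.8] -87.8 50.7 46.6 [267 224]
[564.2  89.2] [39.  35.7] 12.8 24.4 20.7 [309 229]
[501.7 407. ] [57.9 44.5] 58.1 73.1 52.3 [157 255]
[462.9 192.5] [90.9 50.9] 3.1 42.1 38.4 [260 275]
[471.9 282.7] [35.7 33.9] -59.0 56.7 44.0 [217 271]
[442.8 104.9] [80. 44.] -12.6 21.9 18.4 [301 286]
plate
[ 515.8 -187. ] [312.5 151.7] 84.8 23.2 19.6 [436 253]
studs
[ 521.7 -113.8] [27.  26.1] 89.9 80.3 76.8 [409 245]
[ 508.8 -257.1] [27.4 26.6] -73.3 80.3 77.2 [478 251]
[[-0.963, -0.269, -0.001], [-0.269, 0.963, 0.001], [0.0, 0.001, -1.0]]
[0.5, 0.21, 0.3] 1 [ 43.49450256   5.6575445   -9.27082035   0.         -75.07163514
  46.50549744]
[0.5, 0.21, 0.3] -1 [  43.49450256    5.6575445    -9.27082035    0.          -75.07163514
 -133.49450256]
[0.5, 0.21, 0.25] 1 [ 43.49450256   7.16532329 -14.03621155   0.         -68.79846516
  46.50549744]
[0.5, 0.21, 0.25] -1 [  43.49450256    7.16532329  -14.03621155    0.          -68.79846516
 -133.49450256]
[0.5, -0.16, 0.3] 1 [  3.68444628   3.92123324 -11.20190775   0.         -74.87685901
  86.31555372]
[0.5, -0.16, 0.3] -1 [  3.68444628   3.92123324 -11.20190775   0.         -74.87685901
 -93.68444628]
```

```bash
cat >> h.py <<'E'
def ori(yaw):
    """tool down, tool x at yaw deg from world x"""
    c,s=np.cos(np.radians(yaw)),np.sin(np.radians(yaw))
    return np.array([[c,s,0],[s,-c,0],[0,0,-1.]])
E
python3 - <<'E'
from h import *
robot.goto([.5,-.18,.3],ori(-90)); robot.dwell(.2)
img,w=cloud('wrist'); save('w_plate',img)
print('plate');[print(*b) for b in blobs(w,.012,.03,(.35,.8,-.45,.05),1000)]
[print(*b) for b in blobs(w,.065,.1,(.35,.8,-.45,.05),50)]
robot.goto([.45,.19,.3],ori(0)); robot.dwell(.2)
img,w=cloud('wrist'); save('w_mat',img); np.save('w_mat.npy',w)
print('mat');[print(*b) for b in blobs(w,.012,.1,(.35,.8,.03,.34),200)]
with np.errstate(invalid='ignore'):
  for x in range(560,608,4):
    m=(abs(w[...,0]*1000-x)<2)&(abs(w[...,1]-.2665)<.008)
    print(x,np.round(np.nanmedian(w[m][:,2])*1000,1),end='; ')
print(robot.read_t())
E
```

```text
plate
[ 514.  -193.4] [294.2 151.1] 84.9 22.7 21.2 [316 189]
[ 508.3 -256.8] [26.3 26.3] 45.0 80.4 79.0 [314 148]
[ 521.5 -114.4] [26.6 26.4] -0.6 80.1 78.6 [304 276]
mat
[582.  267.7] [40.3 32.3] -0.9 56.9 42.7 [253  99]
[570.1 181.1] [41.4 41.3] 15.8 50.3 49.0 [331 109]
[562.9  90.3] [40.8 35.9] 11.7 23.8 22.3 [407 118]
[461.9 193.4] [90.1 50. ] 3.3 41.3 40.0 [320 204]
[472.7 282.6] [35.9 35.4] -21.9 56.8 45.1 [246 196]
[442.2 106. ] [80.2 44.6] -12.5 21.4 20.0 [390 218]
560 4.6; 564 16.9; 568 17.1; 572 29.9; 576 30.4; 580 42.5; 584 43.0; 588 55.4; 592 56.2; 596 56.3; 600 56.0; 604 nan; 4.05
  return np.nanmean(a, axis, out=out, keepdims=keepdims)
```

View pics/w_mat.png

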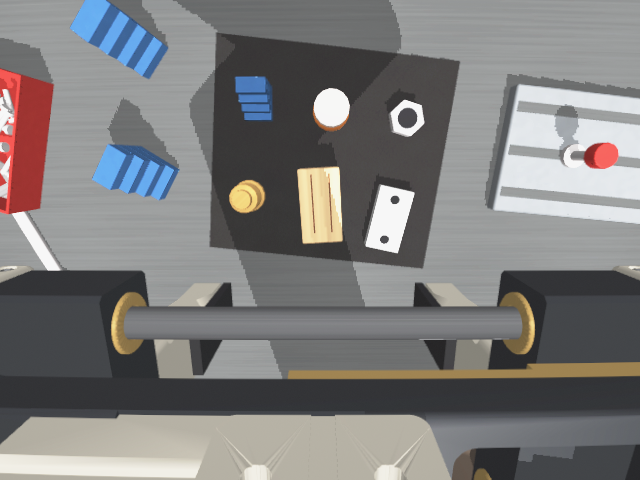

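```bash
cat >> h.py <<'E'
RED=np.array([.5216,-.1141]);GREEN=np.array([.5086,-.2570])
U=(GREEN-RED)/np.linalg.norm(GREEN-RED); MID=(RED+GREEN)/2; YAW=np.degrees(np.arctan2(U[1],U[0]))
def at(xy,z): return [float(xy[0]),float(xy[1]),z]
def move(xy,yaw,tcpz,dst,dstz,opening):
    """opening in m; tcpz pick height; dstz release height"""
    robot.move_gripper(opening/.088)
    robot.goto(at(xy,.13),ori(yaw)); robot.servo_line(at(xy,tcpz),speed=.12)
    robot.move_gripper(0); print('grip',robot.read_grip_width()*88,robot.read_finger_force())
    robot.servo_line(at(xy,.19),speed=.15); print('lifted',robot.read_grip_width()*88,robot.read_force().round(1))
    robot.goto(at(dst,.19),ori(YAW)); robot.servo_line(at(dst,dstz+.02),speed=.15)
    robot.servo_line(at(dst,dstz),speed=.04); print('down',robot.read_force().round(1))
    robot.move_gripper(min(1,opening/.088)); robot.dwell(.1)
    robot.servo_line(at(dst,.19),speed=.15); print('t',robot.read_t())
E
python3 - <<'E'
from h import *
print(MID,YAW)
move([.462,.193],3.2,.008,MID,.026,.066)
img,w=cloud('wrist'); save('w1',img)
[print(*b) for b in blobs(w,.045,.066,(.35,.8,-.45,.05),300)]
E
```

```text
[ 0.5151  -0.18555] -95.19804401149129
grip 50.011729924336436 30.000985264778137
lifted 50.13768898436842 [-0.6 -0.2 -2.2]
down [-0.3  1.7 -1.3]
t 13.4167
[ 514.5 -184.4] [89.7 50. ] 84.7 58.2 57.0 [322 237]
```

Wood is placed within about 1.5 mm. Next is the workpiece.

Run:
```python
from h import *
move([.442,.1055],-12.5,.0055,MID,.0600,.060)
img,w=cloud('wrist'); save('w2',img)
[print(*b) for b in blobs(w,.060,.080,(.35,.8,-.45,.05),300)]
```

```text
grip 43.70979661131278 30.001302659511566
lifted 43.827539384886215 [-0.8  0.3 -0.5]
down [-0.4  0.7 -1.7]
t 22.3667
[ 508.5 -256.5] [27.  26.8] -4.8 79.8 78.8 [321 151]
[ 514.7 -184.7] [80.1 44.1] 84.8 74.2 73.0 [322 241]
```

Run:
```python
from h import *
move([.587,.267],-.5,.010,RED-.051*U+.005*U,.028,.050)
move([.4725,.2826],0,.014,GREEN+.051*U,.032,.056)
robot.goto([.5,-.18,.3],ori(-90)); robot.dwell(.3)
img,w=cloud('wrist'); save('w3',img)
for lo,hi in((.065,.1),(.03,.065)):
  [print(*b) for b in blobs(w,lo,hi,(.35,.8,-.45,.05),100)]
m=cloud('top'); save('top3',m[0])
[print(*b) for b in blobs(m[1],.012,.1,(.35,.8,.03,.34),30)]
print('plate');[print(*b) for b in blobs(m[1],.03,.1,(.35,.8,-.45,.05),30)]
```

```text
grip 32.22188287945132 29.99984420835972
lifted 31.945436988912373 [ 0.6 -0.7 -3.5]
down [-0.6 -0.1 -3. ]
t 32.4583
grip 33.41010485900465 27.896846265066415
lifted 34.014041981619954 [-0.  -0.3 -2.4]
down [ 0.   0.5 -3.3]
t 42.9167
[ 503.6 -305.4] [21.5 21.2] -73.0 74.5 73.0 [318 100]
[ 508.3 -256.9] [26.3 26.3] -0.3 80.3 78.8 [314 148]
[ 514.7 -184.9] [80.2 44.1] 84.7 74.3 73.0 [309 215]
[ 521.  -114.2] [27.  26.4] -45.5 80.1 78.7 [304 277]
[524.  -80.5] [32.   8.2] 0.6 74.0 72.4 [302 302]
[ 503.4 -303.9] [37.3 36.1] 43.7 63.5 61.6 [318 104]
[ 514.6 -184.6] [89.9 50.2] 84.7 58.4 56.5 [311 212]
[524.  -82.6] [31.8  1.5] -4.8 63.1 48.6 [302 294]
[571.5 179. ] [41.3 41. ] -25.9 50.6 46.6 [267 224]
[564.2  89.3] [39.1 35.7] 13.6 23.8 20.4 [309 229]
plate
[ 510.7 -220.5] [47.2 18.2] 3.8 74.5 71.1 [459 252]
```

View pics/w3.png

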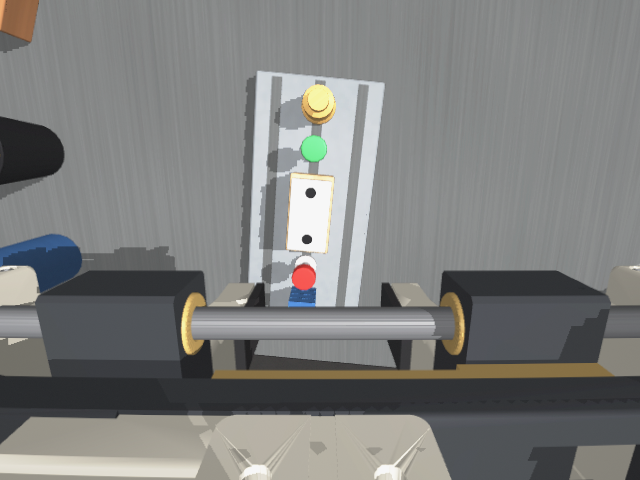

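View pics/top3.png

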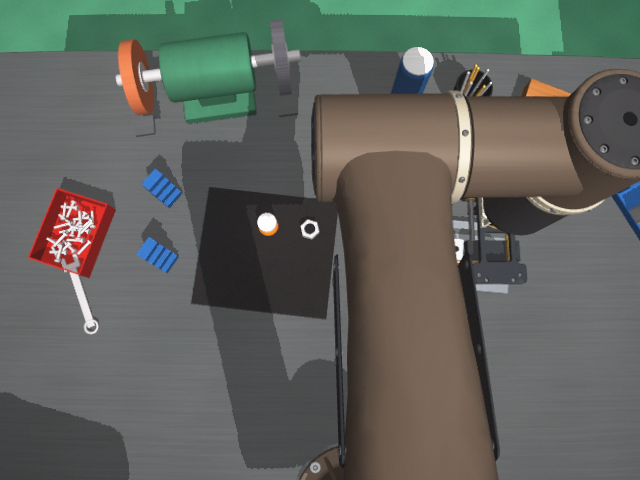

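The wrist view shows the jack (318,100), green nut (314,148), workpiece (310,213) and red nut (304,277) in line. The step block (302,300) is half hidden by the gripper, so I'll move the arm clear and measure it from above before handing in.

Run:
```python
from h import *
robot.movej([60,0,-10,0,-75,0]); robot.dwell(.3)
m,w=cloud('top')
for lo,hi in((.027,.1),(.065,.1)): [print(*b) for b in blobs(w,lo,hi,(.35,.8,-.45,.05),10)]
save('fin',m[180:320,340:530].repeat(3,0).repeat(3,1))
```

```text
[526.1 -63.6] [40.8 33. ] 84.8 73.6 57.9 [382 245]
[ 514.8 -184.1] [89.2 49.9] 84.4 74.5 70.3 [440 250]
[ 521.3 -113.4] [26.2 25.2] 88.2 80.5 76.9 [408 246]
[ 509.4 -256.5] [27.3 26.5] -28.1 79.8 75.8 [477 252]
[ 503.4 -305.1] [36.9 36.2] -20.3 72.8 59.4 [497 257]
[525.6 -75. ] [32.  16.6] -1.4 74.6 71.5 [389 243]
[ 515.4 -185.1] [79.5 45.1] 85.1 74.9 71.5 [443 248]
[ 521.3 -113.4] [26.2 25.2] 88.2 80.6 77.2 [409 245]
[ 509.4 -256.6] [27.3 26.3] -28.1 80.0 76.4 [478 251]
[ 503.5 -307.1] [22.6 20.9] 52.1 74.1 70.7 [501 254]
```

View pics/fin.png

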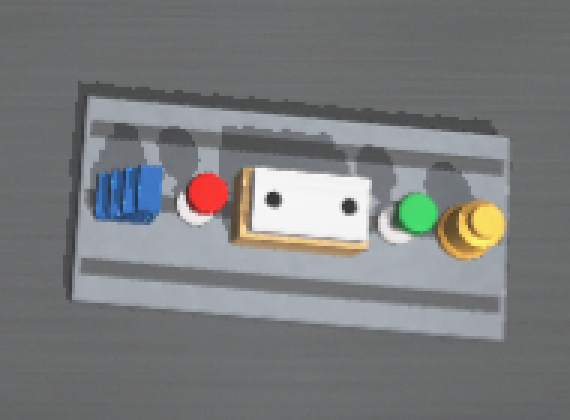

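The crop shows all four parts in line: step block (128,193), workpiece on the wood (305,205) and jack (470,230), with the studs at (205,195) and (415,215). All measured positions are within tolerance.

```bash
python3 -c "
from rig import robot
print(robot.job_done(),robot.read_t())"
```

```text
the job is handed in; nothing more can be done
the job is handed in; nothing more can be done
```

The job is handed in: camera checks put all four parts in place within tolerance, with the hex nut and jar unmoved, but handing in returned no verdict, so the pass itself is unconfirmed.

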